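Click the tally wheel round to zero

TASK

Set the larger of the two bench tally counters to zero for the next batch: with a fingertip against the edge of its toothed wheel, push the wheel round clockwise (seen from above) click by click, let it rest in the last click short of the pointer, then give it one more so that its one long tooth stands at the fixed pointer. Never go past the pointer. Leave the smaller counter's wheel as it is, and the gear, cup and bearing ring where they lie.

Things in the scene. Friction and masses are not known exactly. Their poses are not given: they have to be found in the camera images.
- tally_counter: the larger tally counter, screwed down: grey foot plate 170x140x8 mm, round grey housing (radius 52 mm, 34 mm high), above it a level aluminium toothed wheel. Origin on the bench under the wheel's upright axis, z up, +x towards the pointer (roughly away from the robot, up to 25 degrees off). In every click position a tooth lies along +x and every 45 degrees from it
- tally_wheel_centre (a point): larger wheel's axis at its upper face, 58 mm above the bench. The wheel is 16 mm thick (42 to 58 mm up; a cap in the middle reaches 64 mm): hub of radius 36 mm, eight round-ended teeth 12 mm wide; seven reach 66 mm from the axis, the long one 85 mm. Gaps between teeth, 34 mm wide between the short teeth's ends, are open down to the housing, or outside it to the foot plate
- tally_pointer (a point): peak of the larger counter's fixed pointer, 100 mm from the axis and 52 mm above the bench: a steel post (14x12 mm, 52 mm high) standing 106 to 120 mm from the axis with its peak turned to the wheel
- tally_wheel (a joint): turn of the larger wheel, rad: 0 = long tooth at the pointer; grows clockwise seen from above. Spring clicks at multiples of 0.785 (45 degrees): let go, it falls to the nearest; pushed past half-way (0.39) it snaps on to the next. Takes about 3 N at a tooth's end. Starts two to four clicks short of zero; now and then it starts balanced between two of these clicks and drops into one when touched
- tally_wheel_tip (a point): end of the larger wheel's long tooth, on its upper face, 85 mm from the axis and 58 mm above the bench
- small_counter: the smaller tally counter, same form at 0.65 size but equal heights: foot plate 111x91x8 mm, wheel 42 to 58 mm up, short teeth to 43 mm and long tooth to 55 mm from the axis, pointer post 52 mm high at 69 to 83 mm. Origin on the bench under the wheel's axis, +x to its pointer. The counters stand side by side; either may be the left one
- small_wheel_tip (a point): end of the smaller wheel's long tooth, on its upper face; its wheel clicks too and is to stay in its click
- planet_gear: loose steel gear, 60 mm across, 20 mm high, on the bench on the robot's side of the counters; origin at the centre of its underside
- drum_cup: loose turned metal cup, 70 mm across, 34 mm high, behind the counters; origin at the centre of its underside
- bearing_race: loose bearing ring, 72 mm across, 18 mm high, on the robot's side of the counters, right of the gear; origin at the centre of its underside

How it is judged:
By the outcome, as a careful person would: the job done as asked, in the order asked, and still so for the second after the job is handed in, with the robot touching nothing.
It also fails if it takes over 54 s, if anything falls off the work surface, if the arm or the gripper's body presses on something with over 40 N, if the wrist force passes 120 N, or if a joint passes its speed limit or range.

ROBOT

A 6-joint arm with a two-finger parallel gripper is mounted at the origin on a cart in front of the work surface, level with it; the furniture and walls round the work are solid. World frame = base frame: x ahead of the robot, y to its left, z up, the work surface at z = 0. Lengths are in mm, angles in rad, forces in N, time in s.
With the tool pointing down it reaches from about 350 to 850 mm from the base axis. Payload 8.1 kg.
Tool frame: the origin (TCP) lies between the finger pads; the fingertips stand 22 mm ahead of it and the grasp point (between the pads) lies 3 mm ahead of it; z points along the fingers, y is the line along which they close (so a half turn about z gives the same grasp; the last joint's range is limited). The gripper opens to 93 mm and grips with 3 to 60 N. Pads are 15 mm wide; open, the fingers measure 128 mm over their backs; the gripper's body (75 mm by 188 mm) begins 65 mm behind the grasp point.
Start: joints at [-1.354, 0.13, 1.488, -0, 1.523, -0.085], TCP at [178.364, -572.88, 240.635] pointing down, gripper open.
Joint ranges: [-2.96, 2.96], [-0.89, 2.26], [0.02, 2.5], [-1.34, 4.48], [0, 2.73], [-2.66, 2.66]. Speed limits (rad/s): [2.39, 2.39, 2.79, 3.14, 3.14, 3.14].

INTERFACE

Orientations are given as a unit quaternion [w, x, y, z].
In Python, from station import env gives the robot as it stands.
- The arm moves only by the tool send_rows, never from a script. Its argument "plan" is a list of rows, each a list of 7 numbers: the shift along the tool's x, y, z in mm, then the turn, a rotation vector about the tool's x, y, z in degrees, then the finger opening in mm, from 0 to 93. A call has 1 to 5 rows; each row shifts and turns the commanded pose from where the row before left it, along the tool's axes as they then stand; what a row does not reach is not made up. A row lasts 1/12 s, in which the tool goes at most 41.7 mm and 7.16 degrees, less where a joint would pass 70% of its speed; a pose out of reach is approached as far as the arm can. A call is refused whole if a number of a shift passes 41.7 or a number of a turn 7.16, either way. A call with a gripper value outside its range is refused whole. The fingers move at their own pace and stop on an object; "force" is the grip in N (left out, the last holds). Time passes only in rows, so rows that do not move let the fingers close. It gives the time, the measured TCP pose, the force, the opening and the grip force at its end, in the units of the state.
- env.state(): the state, without advancing time (a new reading comes with each control period).
- env.snapshot(name): name is "side" or "top"; returns a dict with "pixels" (420x560x3 uint8, red, green, blue), "depth" (420x560 float32, mm along the optical axis (not along the pixel's ray), 0 where there is no reading), "intrinsics" (3x3 intrinsics, pixels), "dist" ([k1, k2, p1, p2, k3] as OpenCV has them; the pictures are not rectified), "R" (3x3) and "t" (3): a world point X has camera coordinates R X + t. Camera axes: x right, y down, z forward; pixel columns grow to the right and rows downward; lengths in mm; the calibration is good to about 2 mm. A picture is of the moment at which its call begins.
- env.hand_in(): hands the job in; it is judged then, once.
Trained networks look in a picture, given as the dict that the camera call returned (one of the last four; its "shot" number tells which), for a name from the list of things; names that differ only in an ending like _2 or _b are one class to them, and where a whole thing is asked for, a point or a joint stands for the part that bears it (a point fixed in the world has none). Each returns a list of dicts, best first, with "conf" (0 to 1); they miss things now and then, are a little off and sometimes report something else, mostly with a low value. They report only what shows in the picture. A call takes as long as a camera call.
- env.outline_of(thing, picture): "pixels" (420x560 bool, what is visible of it) and "rect" ([left, top, right, bottom] in pixels, round what is visible of it).
- env.mark_of(thing, picture): "xy" ([column, row] in pixels: a listed point, or the origin of a listed thing).
The state is a dict: "clock": time; "joints": joint angles; "joint_vel": joint speeds; "tau": joint torques, N m; "position": TCP position; "eef_rot": TCP orientation; "contact_force": force on the tool from outside, world axes, zero at the start; "wrist_torque": the same for the moment, N m; "opening": finger opening in mm; "grip_force": force on a finger pad.
Only numpy, scipy, OpenCV 4.12 (cv2) and the standard library are available. Lean on these libraries where they do the work, as an engineer would, in place of code of your own. Each camera call takes 0.05 s, during which the arm holds its last target. There are 200 camera calls.

## Working session

There is one attempt and no reset: what is moved stays moved. The work goes in short steps, Python scripts to look and compute and a tool call to move; the robot and the scene stay as the last step left them, time stands still between calls to the robot, and variables do not carry over. Pictures are saved under pics/ and viewed, at most 10 in all, crops included, and the job is handed in when it is done.

Besides the shell and the picture viewer there is one more tool, called after ">>>" by a JSON object that holds its "op" and its "data". send_rows: Moves the arm, as the interface text tells. Its arguments: {"type":"object","properties":{"plan":{"type":"array","items":{"type":"array","items":{"type":"number"}}},"force":{"type":"number"}},"required":["plan"]}

```bash
mkdir -p pics; cat > h.py <<'E'
import numpy as np, cv2
from station import env
def ray(s,xy):
    K=np.array(s["intrinsics"]);p=cv2.undistortPoints(np.array([[xy]],float),K,np.array(s["dist"],float))[0,0]
    R=np.array(s["R"]);t=np.array(s["t"]);return -R.T@t, R.T@np.array([p[0],p[1],1])
def atz(s,xy,z):
    o,d=ray(s,xy);return o+d*(z-o[2])/d[2]
def proj(s,X):
    r=cv2.Rodrigues(np.array(s["R"]))[0]
    return cv2.projectPoints(np.array(X,float).reshape(-1,1,3),r,np.array(s["t"],float),np.array(s["intrinsics"]),np.array(s["dist"],float))[0].reshape(-1,2)
H=dict(tally_counter=0,tally_wheel_centre=58,tally_pointer=52,tally_wheel_tip=58,small_counter=0,small_wheel_tip=58,planet_gear=0,drum_cup=0,bearing_race=0)
def marks(cam,names=H):
    s=env.snapshot(cam)
    for n in names:
        for m in env.mark_of(n,s)[:2]:
            print(cam,n,round(m["conf"],2),np.round(m["xy"]),np.round(atz(s,m["xy"],H[n]),1))
    return s
E
python3 - <<'E'
from h import *
for c in("top","side"):
    s=marks(c); cv2.imwrite(f"pics/{c}0.png",s["pixels"][:,:,::-1])
print({k:np.round(v,3) for k,v in env.state().items()})
E
```

```text
top tally_counter 0.68 [336. 228.] [ 546.9 -302.4    0. ]
top tally_counter 0.53 [351. 180.] [ 657.7 -341.1    0. ]
top tally_wheel_centre 0.96 [338. 223.] [ 552.1 -297.2   58. ]
top tally_pointer 0.96 [347. 182.] [ 643.6 -320.8   52. ]
top tally_wheel_tip 0.92 [311. 246.] [ 505.1 -236.9   58. ]
top small_counter 0.79 [207. 218.] [575.9  -7.5   0. ]
top small_wheel_tip 0.55 [182. 228.] [549.4  37.2  58. ]
top planet_gear 0.96 [294. 304.] [ 377.9 -200.     0. ]
top drum_cup 0.74 [187. 136.] [771.3  40.7   0. ]
top bearing_race 0.92 [340. 306.] [ 372.5 -305.3    0. ]
top bearing_race 0.26 [311. 247.] [ 504.7 -244.1    0. ]
side tally_counter 0.86 [212. 242.] [ 548.9 -301.4    0. ]
side tally_wheel_centre 0.66 [205. 224.] [ 540.7 -307.3   58. ]
side tally_wheel_centre 0.52 [213. 238.] [ 576.4 -298.7   58. ]
side tally_pointer 0.68 [204. 273.] [ 644.  -328.6   52. ]
side tally_wheel_tip 0.64 [239. 202.] [ 503.6 -230.3   58. ]
side small_counter 0.78 [350. 221.] [569.4  -5.3   0. ]
side small_wheel_tip 0.67 [370. 193.] [548.1  38.2  58. ]
side planet_gear 0.67 [242. 168.] [ 367.9 -198.8    0. ]
side drum_cup 0.56 [408. 298.] [766.2  45.5   0. ]
side bearing_race 0.9 [199. 178.] [ 373.1 -301.1    0. ]
{'clock': np.float64(1.0), 'joints': array([-1.354,  0.13 ,  1.488, -0.   ,  1.523, -0.085]), 'joint_vel': array([ 0.001,  0.   , -0.   ,  0.   ,  0.   ,  0.001]), 'tau': array([ 3.0000e-03, -5.5978e+01, -4.9206e+01,  7.7000e-02,  2.3000e-02,
        0.0000e+00]), 'position': array([ 178.37 , -572.891,  240.669]), 'eef_rot': array([0.   , 0.989, 0.15 , 0.   ]), 'contact_force': array([-0.071,  0.111, -0.465]), 'wrist_torque': array([-0.015, -0.025, -0.015]), 'grip_force': np.float64(0.0), 'opening': np.float64(92.972)}
```

View pics/top0.png

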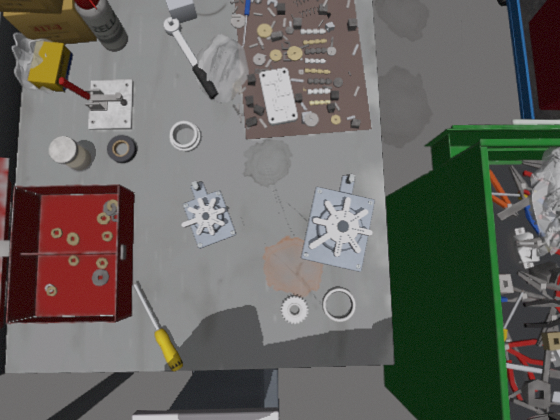

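View pics/side0.png

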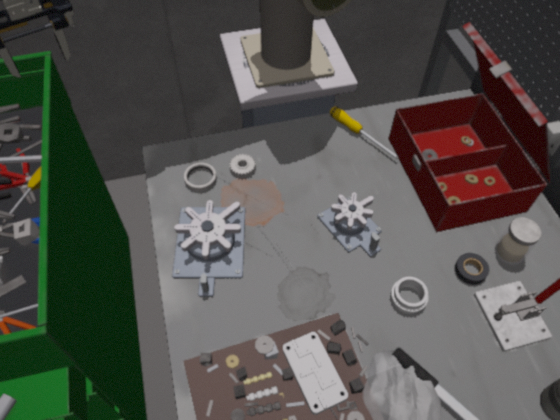

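The top view shows the larger counter at right: hub about (343,226), pointer post (347,180), long tooth lower left at (311,247). That is roughly three clicks short. The small counter is at (207,216), and a tall green bin stands to the right. The side view agrees: hub (207,227), long tooth (238,204). Next I fit the wheel precisely and check the bin height.

```bash
cat >> h.py <<'E'
def cloud(s):
    d=s["depth"];v,u=np.nonzero(d>0)
    p=cv2.undistortPoints(np.stack([u,v],1).astype(float)[:,None],np.array(s["intrinsics"]),np.array(s["dist"],float))[:,0]
    C=np.c_[p,np.ones(len(p))]*d[v,u][:,None]
    return (C-np.array(s["t"]))@np.array(s["R"]),u,v
def inside(P,c,phi):   # wheel mask, phi=angle of long tooth
    q=P-c;m=np.hypot(*q.T)<36
    for k in range(8):
        a=phi+k*np.pi/4;L=79 if k==0 else 60
        x=q@[np.cos(a),np.sin(a)];y=q@[-np.sin(a),np.cos(a)]
        m|=np.hypot(x-np.clip(x,0,L),y)<6
    return m
def fit(s,c0,phi0,rng=12,dphi=30):
    P,u,v=cloud(s);k=(np.hypot(P[:,0]-c0[0],P[:,1]-c0[1])<98)
    W=P[k];top=(W[:,2]>50)&(W[:,2]<72);Q=W[:,:2]
    f=lambda x,y,p:(inside(Q,np.array([x,y]),p)==top).mean()
    best=(-1,)
    for st,r,da,ra in((4,rng,3,dphi),(1.,3,1,3)):
        cx,cy,cp=(c0[0],c0[1],phi0) if best[0]<0 else best[1:]
        for x in np.arange(-r,r+.1,st):
            for y in np.arange(-r,r+.1,st):
                for p in np.radians(np.arange(-ra,ra+.1,da)):
                    g=f(cx+x,cy+y,cp+p)
                    if g>best[0]:best=(g,cx+x,cy+y,cp+p)
    return best[0],best[1],best[2],np.degrees(best[3])
E
python3 - <<'E'
from h import *
for c in("top","side"):
    s=env.snapshot(c)
    print(c,np.round(fit(s,(547,-303),np.radians(123)),2))
    P,u,v=cloud(s)
    k=(P[:,1]<-330)&(P[:,1]>-620)&(P[:,0]>50)&(P[:,0]<800)
    for y in range(-620,-330,30):
        q=P[k&(P[:,1]>=y)&(P[:,1]<y+30)]
        if len(q):
            h=q[q[:,2]>70];print(y,len(q),len(h),np.round([h[:,2].max(),h[:,0].min(),h[:,0].max()]) if len(h) else '')
    # post
    q=P[(np.hypot(P[:,0]-650,P[:,1]+325)<40)&(P[:,2]>40)&(P[:,2]<62)];print("post",np.round(np.median(q,0)),len(q))
    # foot plate rectangle
    q=P[(np.hypot(P[:,0]-547,P[:,1]+303)<125)&(P[:,2]>4)];r=cv2.minAreaRect(q[:,:2].astype(np.float32));print(r)
    im=s["pixels"][:,:,::-1].copy()
E
```

```text
top [   0.96  546.   -306.    121.  ]
-620 26759 4395 [242. 142. 721.]
-440 985 0 
-410 3109 0 
-380 3009 0 
-350 1963 0 
post [ 653. -331.   52.] 49
((551.9382934570312, -306.5162048339844), (228.59091186523438, 233.3029327392578), 63.14158248901367)
side [   0.88  545.   -305.    121.  ]
-620 23382 3927 [347.  50. 724.]
-590 1712 508 [392. 185. 219.]
-560 1607 475 [389. 147. 216.]
-530 729 729 [369. 141. 201.]
-500 363 363 [348. 159. 197.]
-440 941 0 
-410 3398 0 
-380 3305 0 
-350 2215 0 
post [ 657. -331.   52.] 84
((549.1873779296875, -301.9045104980469), (223.92185974121094, 243.20469665527344), 87.92337036132812)
```

The wheel axis is at (545.5, −305.5), the pointer lies at −13.5° and the long tooth at 121.5°, so it is exactly three clicks short and not balanced. I'll push the long tooth from behind with closed fingers, tool y radial, at radius 78. Moving above the gap first.

>>> {"op": "send_rows", "data": {"plan": [[25.5,-13.9,0,0,0,0,0],[25.5,-13.9,0,0,0,0,0],[25.5,-13.9,0,0,0,0,0],[25.5,-13.9,0,0,0,0,0],[25.5,-13.9,0,0,0,0,0]], "force": 20}}

```text
clock: 1.52
position: [280.1, -467.6, 240.7]
eef_rot: [0.0, 0.989, 0.15, 0.0]
contact_force: [-0.3, -0.3, -0.3]
opening: 64.2
grip_force: 0.0
```

>>> {"op": "send_rows", "data": {"plan": [[25.5,-13.9,0,0,0,0,0],[25.5,-13.9,0,0,0,0,0],[25.5,-13.9,0,0,0,0,0],[25.5,-13.9,0,0,0,0,0],[25.5,-13.9,0,0,0,0,0]]}}

```text
clock: 1.93
position: [381.4, -363.3, 240.8]
eef_rot: [0.0, 0.989, 0.15, 0.0]
contact_force: [0.2, -0.8, -0.3]
opening: 30.9
grip_force: 0.0
```

>>> {"op": "send_rows", "data": {"plan": [[25.5,-13.9,0,0,0,0,0],[25.5,-13.9,0,0,0,0,0],[25.5,-13.9,0,0,0,0,0],[25.5,-13.9,0,0,0,0,0],[25.5,-13.9,0,0,0,0,0]]}}

```text
clock: 2.35
position: [482.5, -258.9, 240.8]
eef_rot: [0.0, 0.989, 0.15, 0.0]
contact_force: [0.1, -2.0, 0.8]
opening: 1.3
grip_force: 0.0
```

>>> {"op": "send_rows", "data": {"plan": [[0,0,0,0,0,-6.1,0],[0,0,0,0,0,-6.1,0],[0,0,0,0,0,-6.1,0],[0,0,0,0,0,-6.1,0],[0,0,0,0,0,-6.1,0]]}}

```text
clock: 2.77
position: [481.7, -259.9, 240.7]
eef_rot: [0.0, 0.913, 0.408, 0.0]
contact_force: [0.4, 0.2, -1.1]
opening: 0.5
grip_force: 0.0
```

>>> {"op": "send_rows", "data": {"plan": [[0,0,0,0,0,-6.1,0],[0,0,0,0,0,0,0],[0,0,0,0,0,0,0],[0,0,0,0,0,0,0],[0,0,0,0,0,0,0]]}}

```text
clock: 3.18
position: [481.6, -260.1, 240.7]
eef_rot: [-0.0, 0.892, 0.452, -0.0]
contact_force: [0.0, 0.6, -0.5]
opening: 0.2
grip_force: 0.0
```

```bash
cat >> h.py <<'E'
C=np.array([545.5,-305.5])
def st():
    s=env.state();p=np.array(s["position"]);w,x,y,z=s["eef_rot"]
    yd=np.array([2*(x*y-w*z),1-2*(x*x+z*z)])
    ya=np.degrees(np.arctan2(yd[1],yd[0]));q=p[:2]-C
    print("t",round(float(s["clock"]),2),"p",np.round(p,1),"yang",round(ya,1),"r",round(np.hypot(*q),1),"th",round(np.degrees(np.arctan2(q[1],q[0])),1),"F",np.round(s["contact_force"],1),"open",round(float(s["opening"]),1),"j",np.round(s["joints"],2))
E
python3 -c "from h import *;st()"
```

```text
t 3.18 p [ 481.6 -260.1  240.7] yang -36.3 r 78.4 th 144.6 F [ 0.   0.6 -0.5] open 0.2 j [-0.59 -0.01  1.64 -0.    1.52  0.04]
```

>>> {"op": "send_rows", "data": {"plan": [[0,0,25,0,0,0,0],[0,0,25,0,0,0,0],[0,0,25,0,0,0,0],[0,0,25,0,0,0,0],[0,0,25,0,0,0,0]]}}

```text
clock: 3.6
position: [481.6, -260.1, 114.6]
eef_rot: [0.0, 0.892, 0.452, 0.0]
contact_force: [0.4, 0.2, -0.3]
opening: 0.5
grip_force: 0.0
```

>>> {"op": "send_rows", "data": {"plan": [[0,0,14,0,0,0,0],[0,0,10,0,0,0,0],[0,0,5,0,0,0,0],[0,0,0,0,0,0,0],[0,0,0,0,0,0,0]]}}

```text
clock: 4.02
position: [482.1, -260.5, 87.5]
eef_rot: [0.0, 0.892, 0.453, 0.0]
contact_force: [-0.1, 1.2, -0.5]
opening: 0.7
grip_force: 0.0
```

```bash
python3 - <<'E'
from h import *
st()
s=env.snapshot("top");t=env.snapshot("side")
a=s["pixels"][160:310,260:420,::-1];b=t["pixels"][140:290,140:300,::-1]
cv2.imwrite("pics/a1.png",cv2.resize(np.hstack([a,b]),(800,375),interpolation=cv2.INTER_CUBIC))
E
```

```text
t 4.02 p [ 482.1 -260.5   87.5] yang -36.1 r 77.8 th 144.6 F [-0.1  1.2 -0.5] open 0.7 j [-0.59  0.12  1.79  0.    1.23  0.04]
```

View pics/a1.png

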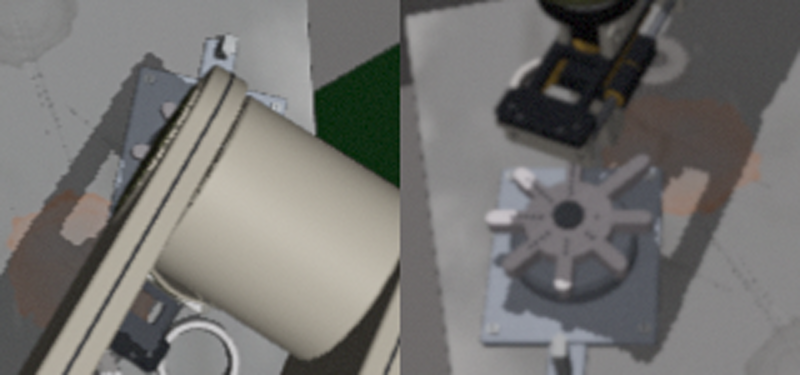

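The side crop shows the long tooth at (640,165), its follower at (575,170), and the gripper above. I'll check where the tips project relative to the gap before lowering.

```bash
python3 - <<'E'
from h import *
t=env.snapshot("side")
p=np.array(env.state()["position"]);r=np.radians(144);d=np.array([np.cos(r),np.sin(r)]);n=np.array([-d[1],d[0]])
im=t["pixels"][:,:,::-1];b=cv2.resize(im[140:290,140:300],(800,750),interpolation=cv2.INTER_CUBIC)[:590]
def draw(pts,col):
    q=((proj(t,pts)-[140,140]+.5)*5).astype(int);cv2.polylines(b,[q.reshape(-1,1,2)],True,col,1)
for z,col in((65,(0,0,255)),(50,(0,255,255))):
    draw([list(p[:2]+a*d*17.5+c*n*7.5)+[z] for a,c in((1,1),(1,-1),(-1,-1),(-1,1))],col)
for k in range(8):
    a=np.radians(121.5+45*k);e=np.array([np.cos(a),np.sin(a)]);draw([list(C)+[58],list(C+e*(85 if k==0 else 66))+[58]],(0,255,0))
cv2.imwrite("pics/a2.png",b)
print(np.round(fit(t,C,np.radians(121.5),6,24),2))
E
```

```text
[   0.81  548.5  -314.5   131.5 ]
```

View pics/a2.png

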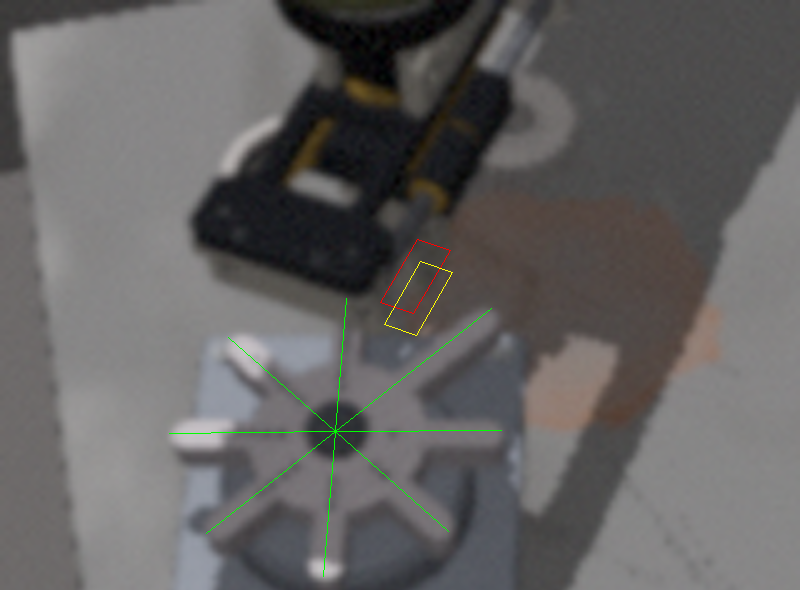

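The model lines lie on the teeth and the fingertip projects into the gap behind the long tooth. Lowering and pushing the first click.

>>> {"op": "send_rows", "data": {"plan": [[0,0,8,0,0,0,0],[0,0,8,0,0,0,0],[0,0,6,0,0,0,0],[0,0,0,0,0,0,0],[0,0,0,0,0,0,0]]}}

```text
clock: 4.58
position: [480.9, -259.7, 63.6]
eef_rot: [-0.001, 0.891, 0.453, -0.0]
contact_force: [-0.4, 0.4, -0.8]
opening: 0.9
grip_force: 0.0
```

>>> {"op": "send_rows", "data": {"plan": [[4.1,0.1,0,0,0,3,0],[4.1,0.1,0,0,0,3,0],[4.1,0.1,0,0,0,3,0],[4.1,0.1,0,0,0,3,0],[4.1,0.1,0,0,0,3,0]]}}

```text
clock: 5.0
position: [494.8, -245.9, 64.5]
eef_rot: [0.0, 0.943, 0.332, -0.001]
contact_force: [-4.7, -1.7, 1.2]
opening: 0.4
grip_force: 1.9
```

```bash
python3 -c "from h import *;st()"
```

```text
t 5.0 p [ 494.8 -245.9   64.5] yang -51.3 r 78.3 th 130.3 F [-4.7 -1.7  1.2] open 0.4 j [-0.55  0.16  1.79 -0.    1.19  0.34]
```

>>> {"op": "send_rows", "data": {"plan": [[4.1,0.1,0,0,0,3,0],[4.1,0.1,0,0,0,3,0],[4.1,0.1,0,0,0,3,0],[4.1,0.1,0,0,0,3,0],[4.1,0.1,0,0,0,3,0]]}}

```text
clock: 5.42
position: [512.9, -234.5, 64.6]
eef_rot: [-0.0, 0.979, 0.206, -0.0]
contact_force: [-2.2, 1.0, 0.2]
opening: 0.4
grip_force: 1.0
```

>>> {"op": "send_rows", "data": {"plan": [[4.1,0.1,0,0,0,3,0],[4.1,0.1,0,0,0,3,0],[4.1,0.1,0,0,0,3,0],[4.1,0.1,0,0,0,3,0],[4.1,0.1,0,0,0,3,0]]}}

```text
clock: 5.83
position: [533.0, -228.7, 64.8]
eef_rot: [0.0, 0.997, 0.076, 0.0]
contact_force: [0.3, -0.9, 0.5]
opening: 0.4
grip_force: 0.0
```

>>> {"op": "send_rows", "data": {"plan": [[0,0,0,0,0,0,0],[0,0,0,0,0,0,0],[0,0,0,0,0,0,0],[0,0,0,0,0,0,0],[0,0,0,0,0,0,0]]}}

```text
clock: 6.25
position: [532.6, -228.9, 64.7]
eef_rot: [0.0, 0.997, 0.078, -0.0]
contact_force: [-0.3, 0.5, 0.7]
opening: 0.5
grip_force: 0.0
```

```bash
python3 - <<'E'
from h import *
st()
for c in("top","side"):
    s=marks(c,["tally_wheel_tip","tally_wheel_centre"])
    cv2.imwrite(f"pics/b{c}.png",cv2.resize(s["pixels"][140:290,(140 if c=="side" else 260):][:,:160,::-1],(640,600),interpolation=cv2.INTER_CUBIC))
E
```

```text
t 6.25 p [ 532.6 -228.9   64.7] yang -81.1 r 77.7 th 99.6 F [-0.3  0.5  0.7] open 0.5 j [-0.49  0.23  1.71 -0.    1.2   0.92]
top tally_wheel_tip 0.3 [206. 219.] [566.7 -13.7  58. ]
side tally_wheel_tip 0.64 [252. 227.] [ 570.2 -218.7   58. ]
side tally_wheel_tip 0.47 [207. 224.] [ 540.4 -304.2   58. ]
side tally_wheel_centre 0.73 [209. 223.] [ 540.6 -299.8   58. ]
```

View pics/bside.png

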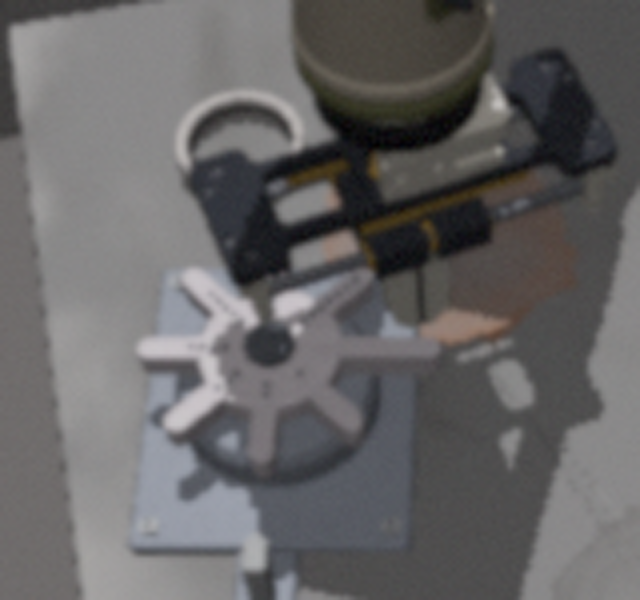

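The long tooth now points right at (437,350), world ≈ 75°. The first click is done and the finger is free. Second click, then a rest.

>>> {"op": "send_rows", "data": {"plan": [[4.1,0.1,0,0,0,3,0],[4.1,0.1,0,0,0,3,0],[4.1,0.1,0,0,0,3,0],[4.1,0.1,0,0,0,3,0],[4.1,0.1,0,0,0,3,0]]}}

```text
clock: 6.97
position: [551.2, -227.6, 63.6]
eef_rot: [-0.001, 0.999, -0.055, -0.002]
contact_force: [-7.8, 1.3, 4.0]
opening: 0.4
grip_force: 3.1
```

>>> {"op": "send_rows", "data": {"plan": [[4.1,0.1,0,0,0,3,0],[4.1,0.1,0,0,0,3,0],[4.1,0.1,0,0,0,3,0],[4.1,0.1,0,0,0,3,0],[4.1,0.1,0,0,0,3,0]]}}

```text
clock: 7.38
position: [572.6, -232.5, 64.1]
eef_rot: [-0.0, 0.983, -0.184, -0.001]
contact_force: [-1.5, 1.4, -0.2]
opening: 0.7
grip_force: 0.7
```

>>> {"op": "send_rows", "data": {"plan": [[4.1,0.1,0,0,0,3,0],[4.1,0.1,0,0,0,3,0],[4.1,0.1,0,0,0,3,0],[4.1,0.1,0,0,0,3,0],[4.1,0.1,0,0,0,3,0]]}}

```text
clock: 7.8
position: [591.2, -242.8, 64.5]
eef_rot: [-0.0, 0.95, -0.311, -0.0]
contact_force: [-0.8, -0.6, 0.6]
opening: 0.4
grip_force: 0.0
```

>>> {"op": "send_rows", "data": {"plan": [[0,0,0,0,0,0,0],[0,0,0,0,0,0,0],[0,0,0,0,0,0,0],[0,0,0,0,0,0,0],[0,0,0,0,0,0,0]]}}

```text
clock: 8.22
position: [590.8, -242.7, 64.6]
eef_rot: [-0.0, 0.951, -0.31, -0.0]
contact_force: [0.0, 1.2, 0.3]
opening: 0.5
grip_force: 0.0
```

>>> {"op": "send_rows", "data": {"plan": [[0,0,0,0,0,0,0],[0,0,0,0,0,0,0],[0,0,0,0,0,0,0],[0,0,0,0,0,0,0],[0,0,0,0,0,0,0]]}}

```text
clock: 8.63
position: [591.0, -242.8, 64.6]
eef_rot: [-0.0, 0.951, -0.31, 0.0]
contact_force: [0.2, -0.3, -0.1]
opening: 0.4
grip_force: 0.0
```

```bash
python3 - <<'E'
from h import *
st()
for c in("top","side"):
    s=marks(c,["tally_wheel_tip","tally_wheel_centre"])
    cv2.imwrite(f"pics/c{c}.png",cv2.resize(s["pixels"][140:290,(140 if c=="side" else 260):][:,:160,::-1],(640,600),interpolation=cv2.INTER_CUBIC))
E
```

```text
t 8.63 p [ 591.  -242.8   64.6] yang -126.1 r 77.5 th 54.0 F [ 0.2 -0.3 -0.1] open 0.4 j [-0.47  0.37  1.53  0.    1.23  1.73]
top tally_wheel_centre 0.68 [341. 226.] [ 547.2 -303.    58. ]
side tally_wheel_tip 0.6 [239. 253.] [ 622.8 -255.4   58. ]
side tally_wheel_centre 0.59 [207. 224.] [ 542.4 -304.3   58. ]
side tally_wheel_centre 0.38 [211. 242.] [ 585.2 -303.2   58. ]
```

View pics/cside.png

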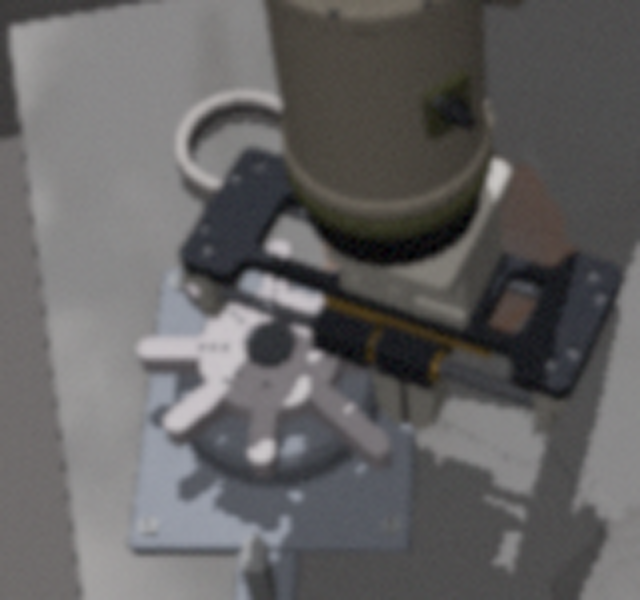

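The long tooth is now at (385,450), resting one click short of the pointer. The final click follows, slower.

>>> {"op": "send_rows", "data": {"plan": [[2.7,0.05,0,0,0,2,0],[2.7,0.05,0,0,0,2,0],[2.7,0.05,0,0,0,2,0],[2.7,0.05,0,0,0,2,0],[2.7,0.05,0,0,0,2,0]]}}

```text
clock: 9.35
position: [601.2, -251.6, 64.6]
eef_rot: [-0.0, 0.92, -0.392, -0.0]
contact_force: [-1.0, 2.6, 0.4]
opening: 0.9
grip_force: 1.6
```

>>> {"op": "send_rows", "data": {"plan": [[2.7,0.05,0,0,0,2,0],[2.7,0.05,0,0,0,2,0],[2.7,0.05,0,0,0,2,0],[2.7,0.05,0,0,0,2,0],[2.7,0.05,0,0,0,2,0]]}}

```text
clock: 9.77
position: [609.1, -261.0, 64.0]
eef_rot: [-0.001, 0.882, -0.471, -0.001]
contact_force: [-1.3, 2.7, 1.1]
opening: 0.4
grip_force: 1.1
```

>>> {"op": "send_rows", "data": {"plan": [[2.7,0.05,0,0,0,2,0],[2.7,0.05,0,0,0,2,0],[2.7,0.05,0,0,0,2,0],[2.7,0.05,0,0,0,2,0],[2.7,0.05,0,0,0,2,0]]}}

```text
clock: 10.18
position: [616.1, -273.5, 64.3]
eef_rot: [-0.0, 0.838, -0.546, -0.0]
contact_force: [0.9, 3.0, -1.3]
opening: 0.7
grip_force: 0.6
```

>>> {"op": "send_rows", "data": {"plan": [[2.7,0.05,0,0,0,2,0],[2.7,0.05,0,0,0,2,0],[2.7,0.05,0,0,0,2,0],[2.7,0.05,0,0,0,2,0],[2.7,0.05,0,0,0,2,0]]}}

```text
clock: 10.6
position: [620.5, -286.8, 64.6]
eef_rot: [-0.0, 0.787, -0.617, -0.0]
contact_force: [0.0, -0.6, -0.6]
opening: 0.3
grip_force: 0.0
```

>>> {"op": "send_rows", "data": {"plan": [[0,0,0,0,0,0,0],[0,0,0,0,0,0,0],[0,0,0,0,0,0,0],[0,0,0,0,0,0,0],[0,0,0,0,0,0,0]]}}

```text
clock: 11.02
position: [620.5, -286.6, 64.6]
eef_rot: [0.0, 0.788, -0.616, -0.0]
contact_force: [0.8, -0.1, -0.2]
opening: 1.3
grip_force: 0.0
```

```bash
python3 - <<'E'
from h import *
st()
for c in("top","side"):
    s=marks(c,["tally_wheel_tip","tally_wheel_centre"])
    cv2.imwrite(f"pics/d{c}.png",cv2.resize(s["pixels"][140:290,(140 if c=="side" else 260):][:,:160,::-1],(640,600),interpolation=cv2.INTER_CUBIC))
E
```

```text
t 11.02 p [ 620.5 -286.6   64.6] yang -166.1 r 77.3 th 14.2 F [ 0.8 -0.1 -0.2] open 1.3 j [-0.51  0.48  1.39  0.    1.27  2.39]
top tally_wheel_tip 0.92 [346. 186.] [ 633.2 -318.7   58. ]
top tally_wheel_centre 0.81 [343. 223.] [ 553.4 -307.9   58. ]
top tally_wheel_centre 0.61 [209. 219.] [565.9 -19.9  58. ]
side tally_wheel_tip 0.83 [203. 263.] [ 626.8 -325.6   58. ]
```

View pics/dside.png

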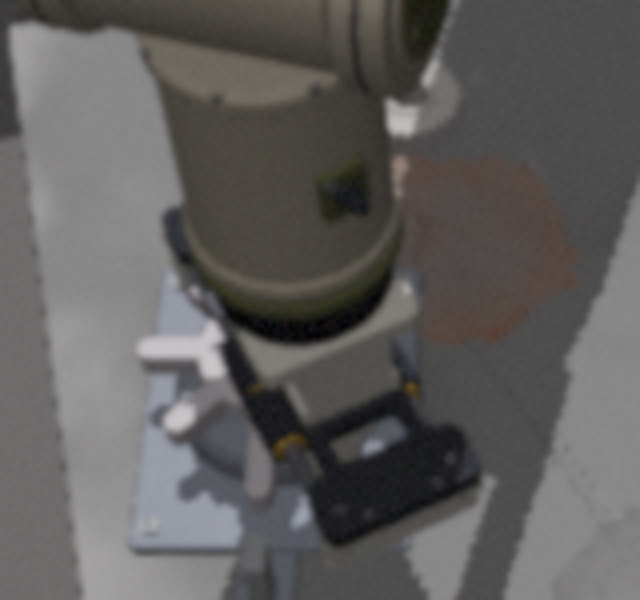

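The long tooth stands at the pointer (258,495), and the force is nil with the finger clear on both sides. Lifting straight out.

>>> {"op": "send_rows", "data": {"plan": [[0,0,-6,0,0,0,0],[0,0,-10,0,0,0,0],[0,0,-15,0,0,0,0],[0,0,-25,0,0,0,0],[0,0,-35,0,0,0,0]]}}

```text
clock: 11.73
position: [619.0, -286.0, 155.0]
eef_rot: [0.0, 0.787, -0.616, -0.002]
contact_force: [0.2, 0.6, 0.2]
opening: 0.7
grip_force: 0.0
```

>>> {"op": "send_rows", "data": {"plan": [[0,0,-35,0,0,0,0],[0,0,-35,0,0,0,0],[0,0,-20,0,0,0,0],[0,0,0,0,0,0,0],[0,0,0,0,0,0,0]]}}

```text
clock: 12.15
position: [621.7, -287.4, 249.9]
eef_rot: [-0.0, 0.787, -0.616, 0.003]
contact_force: [-0.3, -0.4, -0.9]
opening: 0.0
grip_force: 0.0
```

```bash
python3 - <<'E'
from h import *
st()
for c in("top","side"):
    s=marks(c,["tally_wheel_tip","tally_pointer","small_wheel_tip","planet_gear","drum_cup","bearing_race"])
cv2.imwrite("pics/e.png",s["pixels"][:,:,::-1])
print(np.round(fit(s,C,np.radians(-13.5),4,20),2))
E
```

```text
t 12.15 p [ 621.7 -287.4  249.9] yang -166.1 r 78.3 th 13.3 F [-0.3 -0.4 -0.9] open 0.0 j [-0.51  0.35  1.21 -0.    1.57  2.39]
top tally_wheel_tip 0.89 [350. 188.] [ 629.3 -325.5   58. ]
top tally_wheel_tip 0.37 [338. 228.] [ 542.  -295.7   58. ]
top tally_pointer 0.82 [349. 181.] [ 645.3 -326.8   52. ]
top tally_pointer 0.57 [341. 224.] [ 551.9 -305.    52. ]
top small_wheel_tip 0.76 [182. 225.] [554.5  37.9  58. ]
top drum_cup 0.68 [184. 140.] [761.5  48.1   0. ]
side tally_wheel_tip 0.66 [205. 266.] [ 634.3 -323.    58. ]
side tally_wheel_tip 0.2 [369. 194.] [549.7  35.1  58. ]
side tally_pointer 0.83 [204. 273.] [ 644.2 -327.7   52. ]
side tally_pointer 0.35 [198. 177.] [ 413.8 -302.    52. ]
side small_wheel_tip 0.86 [370. 194.] [549.7  38.   58. ]
side planet_gear 0.92 [242. 172.] [ 380.7 -202.9    0. ]
side drum_cup 0.84 [407. 296.] [762.   44.7   0. ]
side bearing_race 0.52 [200. 177.] [ 371.8 -298.1    0. ]
[   0.86  540.5  -303.5   -14.5 ]
```

View pics/e.png

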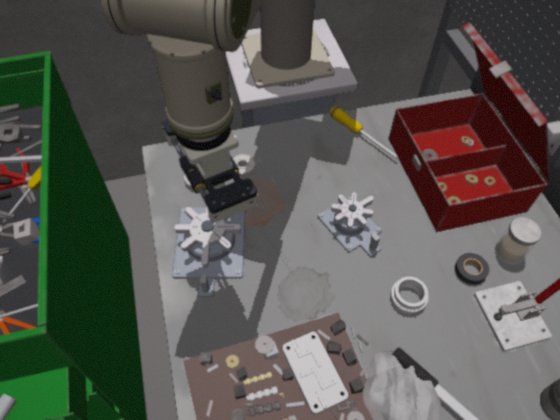

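The long tooth (205,266) is in line with the pointer (204,273). The small wheel, gear, cup and ring have not moved, and the arm is clear.

```bash
python3 -c "from station import env;print(env.hand_in())"
```

```text
the job is handed in; nothing more can be done
None
```

I pushed the larger counter's wheel round three clicks to zero, resting it one click short before the last. Its long tooth now stands at the pointer, the other things are where they were, and the job is handed in at about 12 s on the robot's clock.

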